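Load a framed glass sample under the sprung clips of a sloped inspection stand

TASK

Pick up the glass sample by its tall pull rail, lay it on the sloping deck of the inspection stand and slide it up the slope, low bar first, until both sprung clips have ridden over the low front bar and snapped down on the glass behind it, with the sample fully home against the end stops and square on the centre line of the deck. Then let go. Leave everything else on the bench where it is.

Things in the scene. Friction and masses are not known exactly. Their poses are not given: they have to be found in the camera images.
- pane: Loose framed glass sample, 0.3 kg, lying flat on the bench: clear glass 150 (x) x 100 (y) x 6 mm with two bare aluminium bars across it. Front end (+x): low bar, 14 mm in x, full width, top 15 mm above the underside. Rear end (-x): tall pull rail, 12 mm in x, 90 mm in y, top 48 mm above the underside. Origin: centre of the underside, z up.
- pane_rail (a point): Middle of the sample's pull rail, 69 mm behind the sample's origin and 30 mm above its underside (18 mm below the rail's top): where to pinch it, across its 12 mm thickness, along the sample's x.
- pane_front (a point): Middle of the front lower edge of the glass sample (75 mm ahead of its origin, on the underside), front face of the low bar.
- deck: Fixed sloping deck of the inspection stand: white panel, aluminium edges, 134 mm wide, rising 30 degrees. Origin: on the surface, on the centre line, at the foot of the three 15 mm high end stops. x up the slope, y across, z square off the deck. Surface from x = -240 (40 mm above the bench) to +65 mm. When home, pane_front is at this origin, the sample's axes parallel to the deck's.
- clip_left (a joint): Hinge angle (rad) of the sprung steel clip at deck y = +27 mm, 20 mm wide, hinged at x = +45 mm beyond the stops: 0 when down, grows as it lifts, at most 0.5. About 0.01 with its nose on the glass, 0.13 riding on the low bar. The spring presses 1 N at the nose when down, 1.7 N when lifted; pushing the bar under both clips takes about 3 to 12 N, more if the sample is also pressed on the deck.
- clip_right (a joint): The same for the other clip, at y = -27 mm.
- clip_left_nose (a point): Lowest point of the left clip's round nose (12 mm diameter): deck x = -29 mm, 5.5 mm above the deck when down. From it a lead-in lip rises down-slope at 25 degrees to x = -73 mm, 25 mm above the deck; start the sample with pane_front below x = -78 mm. The clip drops behind the low bar when the sample is within about 8 mm of the stops.
- clip_right_nose (a point): The same for the right clip.
- tape: Bystander: black tape measure, 64 x 32 x 56 mm high, origin under its centre.
- marker: Bystander: white and red marker pen lying, 125 x 15 x 15 mm, origin under its centre.
- tablet: Bystander: tablet in a black rubber case, 190 x 130 x 14 mm, origin under its centre.
- carton: Bystander: small cardboard carton, 130 x 100 x 70 mm high, origin under its centre.

How it is judged:
By the outcome, as a careful person would: the job done as asked, in the order asked, and still so for the second after the job is handed in, with the robot touching nothing.
It also fails if it takes over 42 s, if anything falls off the work surface, if the arm or the gripper's body presses on something with over 40 N, if the wrist force passes 120 N, or if a joint passes its speed limit or range.

ROBOT

A 6-joint arm with a two-finger parallel gripper is mounted at the origin on the work surface. World frame = base frame: x ahead of the robot, y to its left, z up, the work surface at z = 0. Lengths are in m, angles in degrees, forces in N, time in s.
With the tool pointing down it reaches from about 0.35 to 0.875 m from the base axis. Payload 4.2 kg.
Tool frame: the origin (TCP) lies midway between the tips of the shut fingers; the grasp point (between the pads) lies 19 mm behind it; z points along the fingers, y is the line along which they close (so a half turn about z gives the same grasp; the last joint's range is limited). The gripper opens to 87 mm and grips with 3 to 60 N. Pads are 19 mm wide; open, the fingers measure 117 mm over their backs; the gripper's body (75 mm by 190 mm) begins 51 mm behind the grasp point.
Start: joints at [80.191, 22.042, 0.453, 0, -68.411, -14.817], TCP at [0.26, 0.568, 0.223] pointing down, gripper open.
Joint ranges: [-179.83, 179.83], [-69.29, 118.12], [-61.27, 80.66], [-181.25, 117.63], [-171.15, -9.14], [-177.46, 177.46]. Speed limits (degrees/s): [159.86, 159.86, 180, 180, 180, 180].

INTERFACE

Orientations are given as a 3x3 rotation matrix whose columns are the frame's x, y, z axes.
In Python, from station import r, cams gives the robot as it stands.
- The arm moves only by the tool play_rows, never from a script. Its argument "commands" is text: rows parted by semicolons, each of 6 numbers parted by spaces: the shift along the world's x, y, z normalised to -1 to 1, where 1 is 30 mm, then the turn, a rotation vector about the world's x, y, z normalised to -1 to 1, where 1 is 0.15 rad. A call has 1 to 20 rows; each row shifts and turns the commanded pose from where the row before left it; what a row does not reach is not made up. A row lasts 1/10 s, in which the tool goes at most 50 mm and 8.59 degrees, less where a joint would pass 70% of its speed; a pose out of reach is approached as far as the arm can. A call with a number of a shift or a turn outside -1 to 1 is refused whole. A call with a gripper value outside its range is refused whole. "grip" is the finger opening in mm, from 0 to 87, set as the call begins (left out, the last holds). The fingers move at their own pace and stop on an object; the grip force is fixed at half the most. Time passes only in rows, so rows that do not move let the fingers close. It gives the time, the measured TCP pose, the force, the opening and the grip force at its end, in the units of the state.
- r.sense(): the state, without advancing time (a new reading comes with each control period).
- cams.capture(name): name is "scene" or "side" or "wrist"; returns (picture, depth): 420x560x3 uint8, blue, green, red; 420x560 float32, m along the optical axis (not along the pixel's ray), 0 where there is no reading.
- cams.camera_info(name): a dict with "mtx" (3x3 intrinsics, pixels), "R" (3x3) and "t" (3): a world point X has camera coordinates R X + t. Camera axes: x right, y down, z forward; pixel columns grow to the right and rows downward; lengths in m; the calibration is good to about 2 mm. The wrist camera is an equidistant fisheye: a pixel r from the principal point sees the ray r / f radians off the axis. A picture is of the moment at which its call begins: read the wrist's pose just before it. camera_info takes no time and is no camera call; for the wrist camera it gives the pose at the moment of the call.
- r.finish_job(): hands the job in; it is judged then, once.
The state is a dict: "time_s": time; "joints": joint angles; "joint_velocities": joint speeds; "effort": joint torques, N m; "tcp_pos": TCP position; "ee_rot": TCP orientation; "wrist_force": force on the tool from outside, world axes, zero at the start; "moment": the same for the moment, N m; "gripper_width": opening from 0.0 (shut) to 1.0 (fully open); "gripper_force": force on a finger pad.
Only numpy, scipy, OpenCV 4.12 (cv2) and the standard library are available. Lean on these libraries where they do the work, as an engineer would, in place of code of your own. Each camera call takes 0.05 s, during which the arm holds its last target. There are 200 camera calls.

## Working session

There is one attempt and no reset: what is moved stays moved. The work goes in short steps, Python scripts to look and compute and a tool call to move; the robot and the scene stay as the last step left them, time stands still between calls to the robot, and variables do not carry over. Pictures are saved under pics/ and viewed, at most 10 in all, crops included, and the job is handed in when it is done.

Besides the shell and the picture viewer there is one more tool, called after ">>>" in YAML: its name, and indented under it one key for each argument. play_rows: Moves the arm, as the interface text tells. Scaled input: -1 to 1 covers 30 mm each way for a shift and 0.15 rad each way for a turn. Its arguments: {"type":"object","properties":{"commands":{"type":"string"},"grip":{"type":"number"}},"required":["commands"]}

```bash
mkdir -p pics; ls; python3 - <<'E'
from station import r,cams
import cv2,numpy as np
s=r.sense();print(s['time_s'],s['tcp_pos'],s['ee_rot'])
for n in('scene','side'):
    p,d=cams.capture(n);cv2.imwrite(f'pics/{n}0.png',p);np.savez(f'{n}0.npz',p=p,d=d,**cams.camera_info(n))
    i=cams.camera_info(n);print(n,i['mtx'].tolist(),(-i['R'].T@i['t']).round(3),i['R'][2].round(2))
E
```

```text
pics
0.0 [0.26013558 0.56762055 0.22146742] [[ 9.08980327e-01 -4.16838151e-01 -8.49418356e-04]
 [-4.16839011e-01 -9.08978092e-01 -2.01666854e-03]
 [ 6.85217106e-05  2.18718274e-03 -9.99997606e-01]]
scene [[456.82717690068665, 0.0, 287.83145431415767], [0.0, 456.82717690068665, 207.42707117074926], [0.0, 0.0, 1.0]] [1.39  0.86  0.983] [-0.55 -0.59 -0.59]
side [[505.5959896090029, 0.0, 278.03072667051725], [0.0, 505.5959896090029, 213.06944950377584], [0.0, 0.0, 1.0]] [ 0.16  -1.023  1.013] [ 0.29  0.73 -0.62]
```

View pics/scene0.png

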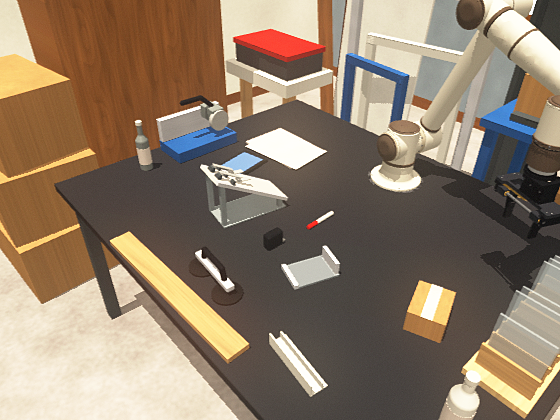

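View pics/side0.png

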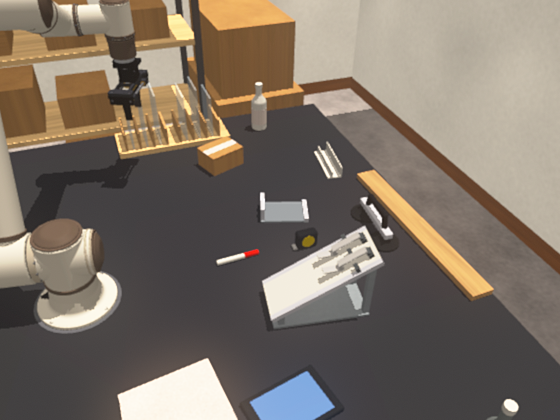

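The scene view shows the pane near (310,268) with its rail at the right, and the deck near (245,190). The side view has the pane near (285,208) with its rail at the left, and the deck near (322,275) rising to the right. I'll enlarge both to pick corners.

```bash
python3 - <<'E'
import cv2,numpy as np
a=cv2.imread('pics/scene0.png')[155:295,195:350];b=cv2.imread('pics/side0.png')[185:335,250:390]
for n,c,o in(('a',a,(195,155)),('b',b,(250,185))):
    k=5 if n=='a' else 4
    k=min(800//c.shape[1],600//c.shape[0]);c=cv2.resize(c,None,fx=k,fy=k,interpolation=cv2.INTER_CUBIC)
    for i in range(0,c.shape[1]//k,10): cv2.putText(c,str(o[0]+i),(i*k,8),0,.3,(0,255,255));c[10:16,i*k]=(0,255,255)
    for i in range(0,c.shape[0]//k,10): cv2.putText(c,str(o[1]+i),(0,i*k+3),0,.3,(0,255,255));c[i*k,22:28]=(0,255,255)
    cv2.imwrite(f'pics/crop{n}.png',c);print(k,c.shape)
E
```

```text
4 (560, 620, 3)
4 (600, 560, 3)
```

View pics/cropa.png

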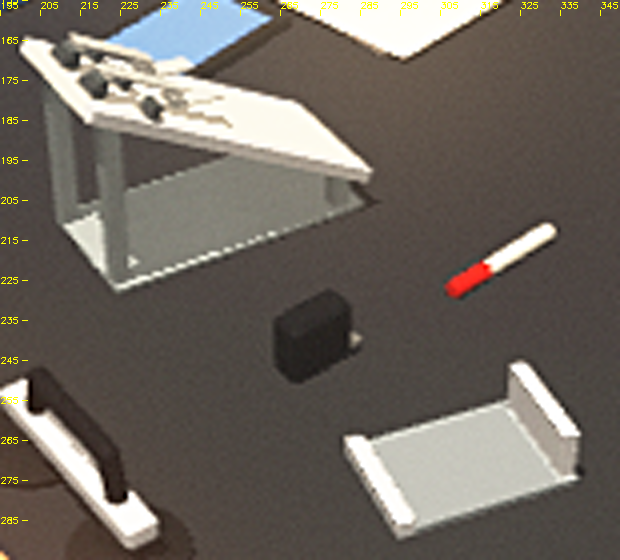

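View pics/cropb.png

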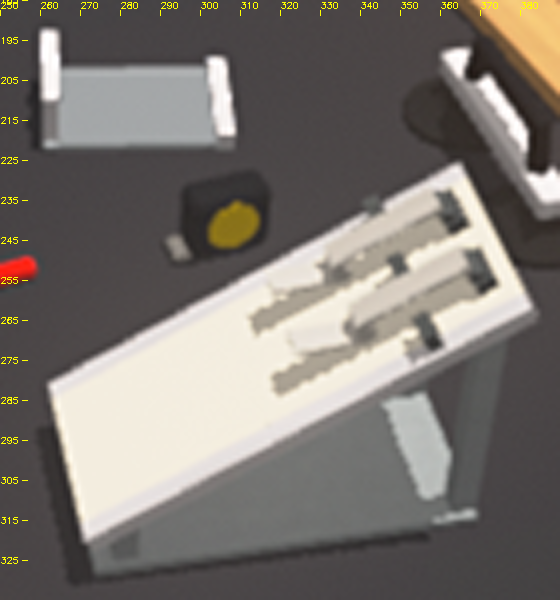

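Both crops show the corners clearly. The deck top corners are at side (262.5,281) (272.5,320.5) (384.5,263) (365,226) and scene (288,198) (270,180.5) (200.5,165) (218,185). I'll fit poses jointly from both cameras.

```bash
cat > fit.py <<'E'
import numpy as np
from scipy.optimize import least_squares
C={n:np.load(f'{n}0.npz') for n in('scene','side')}
def proj(n,X):
    c=C[n];q=X@c['R'].T+c['t'];q=q@c['mtx'].T;return q[:,:2]/q[:,2:]
O={'scene':(195,155),'side':(250,185)}
c30,s30=np.cos(np.pi/6),.5
def rz(a):return np.array([[np.cos(a),-np.sin(a),0],[np.sin(a),np.cos(a),0],[0,0,1]])
RY=np.array([[c30,0,-s30],[0,1,0],[s30,0,c30]])
D={'side':[(50,385,-240,67,0),(90,542,-240,-67,0),(538,313,65,-67,0),(460,163,65,67,0)],
 'scene':[(372,172,-240,67,0),(300,102,-240,-67,0),(22,40,65,-67,0),(92,120,65,67,0)]}
P={'scene':[(524,361,-75,-45,48),(580,432,-75,45,48),(510,366,-63,-45,48),(566,438,-63,45,48),(403,538,75,50,0),(346,437,75,-50,15)],
'side':[(40,30,-75,45,48),(60,30,-63,45,48),(60,100,-63,-45,48),(40,100,-75,-45,48),(205,56,61,50,15),(227,56,75,50,15),(236,135,75,-50,15),(215,137,61,-50,15),(43,147,-75,-50,0),(233,149,75,-50,0)]}
def run(M,Rb,z0,x0,name):
    def res(p,full=False):
        o=[]
        for n,L in M.items():
            L=np.array(L,float);X=(L[:,2:]/1000)@(rz(p[2])@Rb).T+[p[0],p[1],z0+p[3]]
            o.append((proj(n,X)-(L[:,:2]/4+O[n])))
        return o if full else np.concatenate(o).ravel()
    s=least_squares(res,x0,loss='soft_l1');p=s.x
    print(name,(p[:2]*1000).round(1),np.degrees(p[2]).round(2),'dz',(p[3]*1000).round(1));[print(e.round(1).tolist()) for e in res(p,True)]
    return p
if __name__=='__main__':
    run(D,RY,.160,[.5,-.2,0,0],'deck');run(P,np.eye(3),0,[.5,.1,0,0],'pane')
E
python3 fit.py
```

```text
deck [ 659.7 -239.5] -9.68 dz -4.2
[[0.3, 0.1], [-0.5, 0.1], [-1.1, -0.9], [-0.1, 0.3]]
[[-0.8, 0.4], [-1.6, 0.8], [0.1, 0.0], [-0.2, -1.4]]
pane [642.1 160.7] -18.65 dz -2.1
[[-0.2, -0.0], [-0.4, 0.4], [-0.1, -0.3], [-0.4, -0.0], [-1.5, 0.4], [-0.4, 0.3]]
[[0.1, -0.0], [-1.2, -0.1], [-0.8, -0.4], [0.3, -0.3], [0.3, 0.3], [-1.0, 0.2], [-0.7, -0.4], [0.1, -0.8], [-0.3, 0.9], [-0.2, -0.2]]
```

>>> play_rows:
  commands: "0.66 -0.8 -0.1 0 0 -0.611;0.66 -0.8 -0.1 0 0 -0.611;0.66 -0.8 -0.1 0 0 -0.611;0.66 -0.8 -0.1 0 0 -0.611;0.66 -0.8 -0.1 0 0 -0.611;0.66 -0.8 -0.1 0 0 -0.611;0.66 -0.8 -0.1 0 0 -0.611;0.66 -0.8 -0.1 0 0 -0.611;0.66 -0.8 -0.1 0 0 -0.611;0.66 -0.8 -0.1 0 0 -0.611;0.66 -0.8 -0.1 0 0 -0.611;0.66 -0.8 -0.1 0 0 -0.611;0.66 -0.8 -0.1 0 0 -0.611;0.66 -0.8 -0.1 0 0 -0.611;0.66 -0.8 -0.1 0 0 -0.611;0.66 -0.8 -0.1 0 0 -0.611;0 0 0 0 0 0;0 0 0 0 0 0"
  grip: 60

```text
time_s: 1.9
tcp_pos: [0.5771, 0.1834, 0.1738]
ee_rot: [[-0.321, -0.947, -0.001], [-0.947, 0.321, -0.001], [0.001, 0.001, -1.0]]
wrist_force: [0.6, 0.5, 0.9]
gripper_width: 0.69
gripper_force: 0.0
```

```bash
python3 - <<'E'
from station import r,cams
import cv2,numpy as np
s=r.sense();print(s['time_s'],s['tcp_pos'].round(4) if hasattr(s['tcp_pos'],'round') else s['tcp_pos'],s['ee_rot'],s['joints'])
i=cams.camera_info('wrist');p,d=cams.capture('wrist');np.savez('wrist1.npz',p=p,d=d,**i)
print(i['mtx'],(-i['R'].T@i['t']).round(3),i['R'][2].round(2))
cv2.imwrite('pics/w1.png',p)
E
```

```text
1.9 [0.5771 0.1834 0.1738] [[-3.20541743e-01 -9.47233421e-01 -1.35521226e-03]
 [-9.47233928e-01  3.20542673e-01 -5.30251263e-04]
 [ 9.36675079e-04  1.11373537e-03 -9.99998941e-01]] [ 3.29277473e+01  2.23389304e+01 -6.39908740e+00 -1.90394175e-02
 -6.13436725e+01 -5.16143337e+01]
[[325.1922621   0.        277.6957625]
 [  0.        325.1922621 214.8899273]
 [  0.          0.          1.       ]] [0.554 0.112 0.335] [ 0.09  0.26 -0.96]
```

View pics/w1.png

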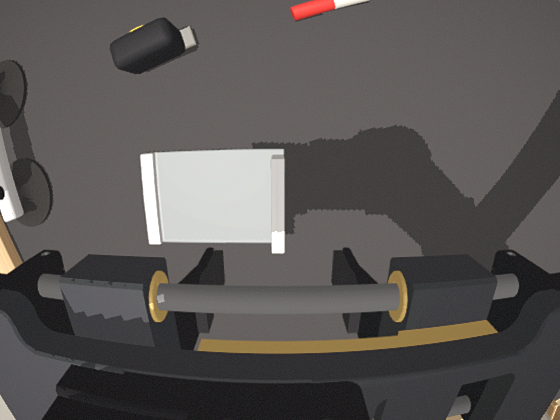

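The wrist view shows the rail top at columns 272–285, rows 155–253, and the low bar at columns 141–161. I'll refit using this nearer view.

```bash
cat > wfit.py <<'E'
import numpy as np,cv2
from fit import *
import fit
O.update(scene=(194.6,154.6),side=(249.6,184.6))
def wproj(f):
    c=np.load(f)
    def g(X):
        q=X@c['R'].T+c['t'];r=np.hypot(q[:,0],q[:,1]);th=np.arctan2(r,q[:,2])
        return q[:,:2]/r[:,None]*(th*c['mtx'][0,0])[:,None]+c['mtx'][:2,2]
    return g
E
python3 - <<'E'
from wfit import *
g=wproj('wrist1.npz')
pd=run(D,RY,.160,[.5,-.2,0,0],'deck');pp=run(P,np.eye(3),0,[.5,.1,0,0],'pane')
L=np.array([(271.5,155,-63,-45,48),(284.5,155,-75,-45,48),(284.5,252.5,-75,45,48),(271.5,252.5,-63,45,48),(141,154,75,-50,15),(153,153,61,-50,15),(161,243,61,50,15),(149,244,75,50,15)],float)
f=lambda p:(g(L[:,2:]/1000@rz(p[2]).T+[p[0],p[1],0])-L[:,:2])
s=least_squares(lambda p:f(p).ravel(),pp[:3]);p=s.x
print('wrist',(p[:2]*1000).round(1),np.degrees(p[2]),f(p).round(1).tolist())
print('rail',(p[:2]+rz(p[2])[:2,:2]@[-.069,0]).round(4))
# row/col intensity for edge check
im=np.load('wrist1.npz')['p'].mean(2)
for row in(165,190,215,240):print(row,im[row,262:296].astype(int).tolist())
print(im[145:165,278].astype(int).tolist(),im[245:262,278].astype(int).tolist())
E
```

```text
deck [ 659.2 -239.8] -9.72 dz -2.6
[[0.6, 0.1], [-0.2, 0.2], [-0.7, -0.9], [0.3, 0.4]]
[[-0.3, 0.4], [-1.1, 0.8], [0.5, -0.1], [0.2, -1.5]]
pane [641.6 160.4] -18.59 dz -0.5
[[0.2, -0.1], [0.1, 0.3], [0.3, -0.4], [0.0, -0.2], [-1.0, 0.3], [0.0, 0.2]]
[[0.4, 0.1], [-0.9, 0.0], [-0.5, -0.3], [0.6, -0.2], [0.6, 0.4], [-0.7, 0.3], [-0.4, -0.3], [0.4, -0.7], [0.0, 1.0], [0.1, -0.1]]
wrist [642.5 161.4] -18.262105001285832 [[-0.3, 1.6], [0.3, 1.5], [0.6, -1.2], [1.0, -1.0], [-1.1, -0.7], [-1.1, -0.5], [-0.1, 0.6], [0.4, -0.6]]
rail [0.5769 0.183 ]
165 [217, 216, 217, 218, 216, 216, 218, 217, 201, 199, 205, 208, 206, 204, 205, 205, 205, 206, 207, 205, 206, 208, 142, 73, 64, 66, 64, 65, 67, 67, 64, 65, 65, 65]
190 [216, 216, 215, 216, 216, 215, 216, 217, 216, 201, 206, 208, 207, 204, 204, 202, 204, 207, 205, 204, 208, 209, 137, 67, 60, 60, 65, 67, 67, 68, 63, 65, 65, 64]
215 [216, 216, 216, 215, 215, 216, 215, 217, 215, 198, 205, 209, 209, 205, 203, 203, 204, 208, 206, 206, 210, 209, 138, 71, 64, 66, 67, 65, 64, 65, 64, 65, 67, 86]
240 [221, 225, 225, 224, 222, 221, 221, 223, 215, 222, 255, 255, 255, 255, 255, 255, 255, 255, 255, 255, 255, 255, 194, 96, 96, 97, 102, 102, 99, 97, 99, 97, 99, 99]
[64, 62, 58, 89, 187, 216, 217, 218, 224, 190, 156, 151, 151, 155, 198, 208, 205, 205, 205, 204] [255, 255, 255, 255, 255, 255, 255, 253, 170, 98, 94, 100, 99, 98, 100, 98, 103]
```

>>> play_rows:
  commands: "0 0 -0.8 0 0 0;0 0 -0.8 0 0 0;0 0 -0.8 0 0 0;0 0 -0.8 0 0 0;0 0 -0.8 0 0 0;0 0 -0.8 0 0 0;0 0 -0.3 0 0 0;0 0 -0.23 0 0 0;0 0 0 0 0 0;0 0 0 0 0 0"

```text
time_s: 2.95
tcp_pos: [0.5779, 0.1848, 0.0157]
ee_rot: [[-0.319, -0.948, 0.002], [-0.948, 0.319, 0.001], [-0.001, -0.001, -1.0]]
wrist_force: [-0.4, -0.0, 0.6]
gripper_width: 0.688
gripper_force: 0.0
```

>>> play_rows:
  commands: "0 0 0 0 0 0;0 0 0 0 0 0;0 0 0 0 0 0;0 0 0 0 0 0;0 0 0 0 0 0;0 0 0 0 0 0;0 0 0 0 0 0;0 0 0 0 0 0"
  grip: 0

```text
time_s: 3.75
tcp_pos: [0.5772, 0.1842, 0.0146]
ee_rot: [[-0.319, -0.948, 0.0], [-0.948, 0.319, -0.0], [0.0, -0.0, -1.0]]
wrist_force: [0.4, 0.2, -0.5]
gripper_width: 0.133
gripper_force: 30.0
```

>>> play_rows:
  commands: "0 0 0.3 0 0 0;0 0 0.6 0 0 0;0 0 0.65 0 0 0;0 0 0.65 0 0 0;0 0 0.65 0 0 0.258;0 0 0.65 0 0 0.258;0 0 0.65 0 0 0.258;0 0 0.5 0 0 0.258;0 -0.2 0.2 0 0 0;0 0 0 0 0 0"

```text
time_s: 4.75
tcp_pos: [0.5769, 0.1775, 0.1607]
ee_rot: [[-0.171, -0.985, 0.0], [-0.985, 0.171, 0.001], [-0.001, -0.0, -1.0]]
wrist_force: [0.3, -0.0, -2.6]
gripper_width: 0.134
gripper_force: 30.0
```

>>> play_rows:
  commands: "-0.297 -0.7 0 -0.0589 -0.344 0;-0.297 -0.82 0 -0.0589 -0.344 0;-0.297 -0.82 0 -0.0589 -0.344 0;-0.297 -0.82 0 -0.0589 -0.344 0;-0.297 -0.82 0 -0.0589 -0.344 0;-0.297 -0.82 0 -0.0589 -0.344 0;-0.297 -0.82 0 -0.0589 -0.344 0;-0.297 -0.82 0 -0.0589 -0.344 0;-0.297 -0.82 0 -0.0589 -0.344 0;-0.297 -0.82 0 -0.0589 -0.344 0;0 -0.82 -0.1 0 0 0;0 -0.82 -0.2 0 0 0;0 -0.82 -0.2 0 0 0;0 -0.82 -0.2 0 0 0;0 -0.82 -0.2 0 0 0;0 -0.6 -0.1 0 0 0;0 -0.2 0 0 0 0;0 0 0 0 0 0;0 0 0 0 0 0"

```text
time_s: 6.65
tcp_pos: [0.4942, -0.2053, 0.1497]
ee_rot: [[-0.175, -0.872, 0.458], [-0.985, 0.152, -0.086], [0.005, -0.466, -0.885]]
wrist_force: [0.2, -0.4, -3.4]
gripper_width: 0.138
gripper_force: 30.0
```

```bash
python3 - <<'E'
from station import r,cams
import cv2,numpy as np
s=r.sense();print(s['time_s'],np.round(s['tcp_pos'],4),np.round(s['ee_rot'],4).tolist(),np.round(s['joints'],1),s['wrist_force'])
i=cams.camera_info('wrist');p,d=cams.capture('wrist');np.savez('wrist2.npz',p=p,d=d,tcp=s['tcp_pos'],rot=s['ee_rot'],**i)
cv2.imwrite('pics/w2.png',cv2.resize(p,(800,600),interpolation=cv2.INTER_CUBIC))
E
```

```text
6.65 [ 0.4942 -0.2053  0.1497] [[-0.1748, -0.8717, 0.4579], [-0.9846, 0.1524, -0.0859], [0.0051, -0.4658, -0.8849]] [ -3.9   6.8 -44.1  15.2 -11.9 -20.1] [ 0.19668066 -0.3691948  -3.41789636]
```

View pics/w2.png

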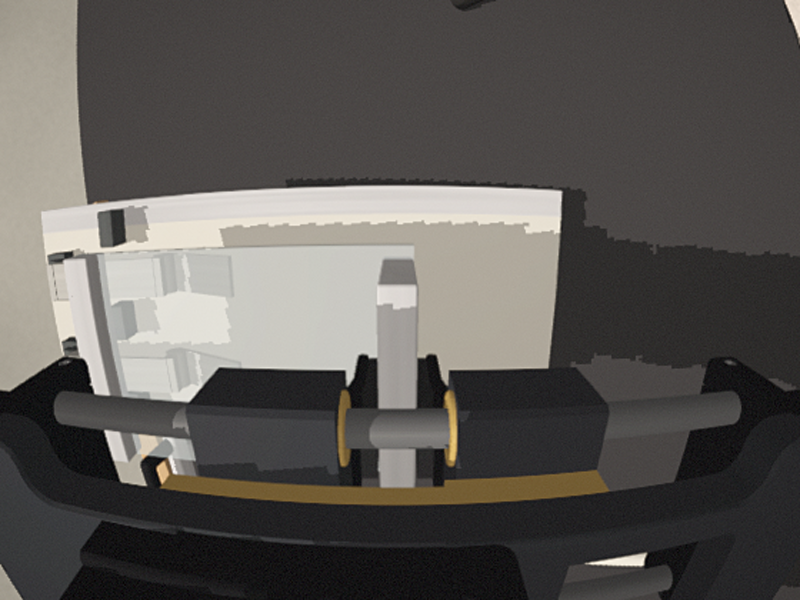

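The image shows the deck's -y edge, with its foot corner at (562,190) and upper corner at (42,212). The rail end top is at (377–417,286) and the low bar corners at (65,260) and (88,256), all at 800-wide scale. The tilt stopped at 27.8° because j5 is at its limit. I'll check pane slip, refine the deck, and model the arm.

```bash
cat > chk.py <<'E'
from wfit import *
w=np.load('wrist2.npz');g=wproj('wrist2.npz');T,R=w['tcp'],w['rot']
Rp=np.c_[-R[:,1],-R[:,0],-R[:,2]]   # pane axes from tool
q=rz(np.radians(-18.5)).T@(np.array([.5772,.1842,.0146])-[.6421,.1609,0]);print('TCP in pane',q.round(4))
px=lambda L:(np.array(L)[:,:2]+.5)*.7-.5
PL=[(377,287,-63,-45,48),(417,285,-75,-45,48),(415,246,-75,-50,6),(65,260,75,-50,15),(88,256,61,-50,15)]
L=np.array(PL,float);print('pane res',(g((L[:,2:]/1000-q)@Rp.T+T)-px(PL)).round(1).tolist())
def fp(v): # slip: pitch, yaw, dy, dx
    from scipy.spatial.transform import Rotation as Q
    return (g(((L[:,2:]/1000-q)@Q.from_rotvec([0,v[0],v[1]]).as_matrix().T+[v[3],v[2],0])@Rp.T+T)-px(PL)).ravel()
s=least_squares(fp,[0,0,0,0]);print('slip pitch,yaw deg, dy,dx mm',np.degrees(s.x[:2]).round(2),(s.x[2:]*1e3).round(1),s.fun.round(1))
DL=[(562,190,-240,-67,0),(42,212,65,-67,0)]
M=np.array(DL,float)
def fd(p,full=0):
    o=[];A=rz(p[2])@RY;t=np.array([p[0],p[1],.16+p[3]])
    for n,K in D.items():
        K=np.array(K,float);o.append(proj(n,K[:,2:]/1000@A.T+t)-((K[:,:2])/4+O[n]))
    o.append(1.5*(g(M[:,2:]/1000@A.T+t)-px(DL)))
    return np.vstack(o).ravel()
s=least_squares(fd,[.659,-.24,-.17,0],loss='soft_l1');print('deck',s.x[:2].round(4),np.degrees(s.x[2]).round(2),s.x[3].round(4),fd(s.x).round(1))
# arm model
J=np.radians([[80.191,22.042,.453,0,-68.411],[32.93,22.34,-6.40,-.02,-61.34],[-3.9,6.8,-44.1,15.2,-11.9]])
TC=np.array([[.26013,.56762,.22147],[.5771,.1834,.1738],T]);Z=np.array([[0,-.002,-1],[-.001,-.0005,-1],R[:,2]])
def W(j,m):
    p=j[1]-j[2];return np.array([m[0]+m[1]*np.sin(j[1])+m[2]*np.cos(p)+m[3]*np.sin(p),m[6],m[4]+m[1]*np.cos(j[1])-m[2]*np.sin(p)+m[3]*np.cos(p)])
def fa(m):return np.r_[np.concatenate([rz(j[0])@W(j,m)+m[5]*z-t for j,t,z in zip(J,TC,Z)]),1e-3*(m-[0,.4,.4,0,.35,.25,-.16])]
s=least_squares(fa,[0,.4,.4,0,.35,.25,-.16]);m=s.x;print('arm',m.round(3),(s.fun[:9]*1e3).round(1))
yaw=np.radians(-9.8);A=rz(yaw)@RY;org=np.array([.6592,-.2398,.158])
for x in(-100,-90,-80,-40,0):
  for h in(0,20):
    t=org+A@np.array([(x-69)/1e3,0,(14.6+h)/1e3]);z=-A[:,2]
    k=least_squares(lambda j:rz(j[0])@W(j,m)+m[5]*z-t,[-.05,.2,-.6]).x
    a=k[1]-k[2];f=rz(k[0])@[np.cos(a),0,-np.sin(a)];print(x,h,np.degrees(k).round(1),'j5',-np.degrees(np.arccos(f@z)).round(1))
E
python3 chk.py
```

```text
TCP in pane [-0.0689  0.0015  0.0146]
pane res [[0.5, -5.6], [2.3, -4.2], [-0.2, -3.7], [-3.5, -2.7], [-3.1, -1.0]]
slip pitch,yaw deg, dy,dx mm [ 1.19 -0.1 ] [ 2. -0.] [-0.9 -0.9  0.8  0.7  0.3  0.1 -0.1 -0.8 -0.1  1. ]
deck [ 0.6585 -0.2375] -9.73 -0.002 [ 0.  -0.6 -0.9 -0.6 -1.5 -1.6 -0.4 -0.3  0.3  0.5 -0.6  0.8  1.1 -0.
  0.8 -1.5 -0.7 -0.2  0.4 -0.5]
arm [ 0.084  0.51   0.363 -0.024  0.23   0.328 -0.158] [-1.9  0.3 -3.  -1.   2.1  3.9 -0.6 -4.2 -0.9]
-100 0 [ -4.6  18.  -49.3] j5 -7.6
-100 20 [ -4.4  14.3 -49.4] j5 -4.5
-90 0 [ -4.7  17.7 -47.7] j5 -5.8
-90 20 [ -4.6  14.1 -47.8] j5 -3.2
-80 0 [ -4.8  17.5 -46. ] j5 -4.2
-80 20 [ -4.7  14.  -46.2] j5 -2.6
-40 0 [ -5.2  17.1 -39.6] j5 -4.1
-40 20 [ -5.1  14.  -39.7] j5 -6.8
0 0 [ -5.6  17.4 -33.2] j5 -9.7
0 20 [ -5.5  14.6 -33.3] j5 -12.4
```

The pane sagged about 1° in the grip. The arm model says a square 30° approach would pass j5's limit at the start of the slide. The fix is to set the pane back on the bench and regrip it with the hand rolled about 25° around the pinch axis, which keeps j5 clear of that limit.

>>> play_rows:
  commands: "0 0.3 0.2 0 0 0;0 0.7 0.2 0 0 0;0 0.75 0 0 0 0;0 0.75 0 0 0 0;0 0.75 0 0 0 0;0 0.75 0 0 0 0;0.251 0.8 0 0.0495 0.289 0;0.251 0.8 0 0.0495 0.289 0;0.251 0.8 0 0.0495 0.289 0;0.251 0.8 0 0.0495 0.289 0;0.251 0.8 0 0.0495 0.289 0;0.251 0.8 0 0.0495 0.289 0;0.251 0.8 0 0.0495 0.289 0;0.251 0.8 0 0.0495 0.289 0;0.251 0.8 0 0.0495 0.289 0;0.251 0.8 0 0.0495 0.289 0;0.251 0.6 0 0.0495 0.289 0;0 0.2 0 0 0 0;0 0 0 0 0 0;0 0 0 0 0 0"

```text
time_s: 8.7
tcp_pos: [0.5769, 0.1712, 0.1663]
ee_rot: [[-0.172, -0.985, 0.009], [-0.985, 0.172, -0.012], [0.01, -0.011, -1.0]]
wrist_force: [0.3, -0.1, -2.1]
gripper_width: 0.139
gripper_force: 30.0
```

>>> play_rows:
  commands: "0 0 -0.6 0.08 0.06 0;0 0 -0.7 0 0 0;0 0 -0.7 0 0 0;0 0 -0.7 0 0 0;0 0 -0.7 0 0 0;0 0 -0.7 0 0 0;0 0 -0.45 0 0 0;0 0 -0.25 0 0 0;0 0 -0.15 0 0 0;0 0 -0.08 0 0 0;0 0 0 0 0 0;0 0 0 0 0 0"

```text
time_s: 9.9
tcp_pos: [0.5786, 0.1721, 0.0166]
ee_rot: [[-0.172, -0.985, 0.002], [-0.985, 0.172, 0.002], [-0.002, -0.002, -1.0]]
wrist_force: [0.5, -0.8, -3.1]
gripper_width: 0.137
gripper_force: 30.0
```

>>> play_rows:
  commands: "0 0 -0.08 0 0 0;0 0 0 0 0 0;0 0 0 0 0 0"

```text
time_s: 10.2
tcp_pos: [0.5789, 0.1722, 0.0146]
ee_rot: [[-0.172, -0.985, 0.003], [-0.985, 0.172, 0.002], [-0.003, -0.002, -1.0]]
wrist_force: [-0.7, -0.0, 4.6]
gripper_width: 0.131
gripper_force: 30.0
```

>>> play_rows:
  commands: "0 0 0 0 0 0;0 0 0 0 0 0;0 0 0 0 0 0;0 0 0 0 0 0;0 0 0 0 0 0;0.009 0.053 0.012 0.573 -0.1 0;0.009 0.053 0.012 0.573 -0.1 0;0.009 0.053 0.012 0.573 -0.1 0;0.009 0.053 0.012 0.573 -0.1 0;0.009 0.053 0.012 0.573 -0.1 0;0 0 0 0 0 0;0 0 0 0 0 0"
  grip: 45

```text
time_s: 11.4
tcp_pos: [0.5798, 0.1789, 0.0151]
ee_rot: [[-0.157, -0.985, 0.074], [-0.893, 0.173, 0.416], [-0.422, -0.0, -0.907]]
wrist_force: [0.2, -0.2, 0.5]
gripper_width: 0.516
gripper_force: 0.0
```

```bash
python3 - <<'E'
from station import r,cams
import numpy as np
s=r.sense();print(s['time_s'],np.round(s['tcp_pos'],4),np.round(s['ee_rot'],4).tolist(),np.round(s['joints'],1),s['wrist_force'])
E
```

```text
11.4 [0.5798 0.1789 0.0151] [[-0.157, -0.9849, 0.0736], [-0.8929, 0.1734, 0.4156], [-0.422, -0.0004, -0.9066]] [ 18.9  31.2 -11.  -34.7 -40.5  -3.5] [ 0.15683774 -0.20133666  0.473672  ]
```

>>> play_rows:
  commands: "0 0 0 0 0 0;0 0 0 0 0 0;0 0 0 0 0 0;0 0 0 0 0 0;0 0 0 0 0 0;0 0 0 0 0 0;0 0 0.3 0 0 0;0 0 0.6 0 0 0;0 0 0.7 0 0 0;0 0 0.7 0 0 0;0 0 0.7 0 0 0;0 0 0.7 0 0 0;0 0 0.7 0 0 0;0 0 0.43 0 0 0.02;0 0 0 0 0 0"
  grip: 0

```text
time_s: 12.9
tcp_pos: [0.5805, 0.1799, 0.1633]
ee_rot: [[-0.151, -0.986, 0.077], [-0.892, 0.169, 0.419], [-0.426, -0.005, -0.905]]
wrist_force: [-0.3, 0.8, -2.6]
gripper_width: 0.134
gripper_force: 30.0
```

>>> play_rows:
  commands: "-0.242 -0.5 0 -0.054 -0.313 0;-0.242 -0.78 0 -0.054 -0.313 0;-0.242 -0.78 0 -0.054 -0.313 0;-0.242 -0.78 0 -0.054 -0.313 0;-0.242 -0.78 0 -0.054 -0.313 0;-0.242 -0.78 0 -0.054 -0.313 0;-0.242 -0.78 0 -0.054 -0.313 0;-0.242 -0.78 0 -0.054 -0.313 0;-0.242 -0.78 0 -0.054 -0.313 0;-0.242 -0.78 0 -0.054 -0.313 0;-0.242 -0.78 0 -0.054 -0.313 0;0 -0.78 -0.15 0 0 0;0 -0.78 -0.2 0 0 0;0 -0.78 -0.2 0 0 0;0 -0.78 -0.2 0 0 0;0 -0.78 -0.2 0 0 0;0 -0.5 -0.2 0 0 0;0 -0.24 0 0 0 0;0 0 0 0 0 0;0 0 0 0 0 0"

```text
time_s: 14.9
tcp_pos: [0.4993, -0.2078, 0.1256]
ee_rot: [[0.056, -0.853, 0.518], [-0.928, 0.147, 0.341], [-0.367, -0.5, -0.784]]
wrist_force: [0.2, 0.5, -2.2]
gripper_width: 0.137
gripper_force: 30.0
```

```bash
python3 - <<'E'
from station import r,cams
import cv2,numpy as np
s=r.sense();print(s['time_s'],np.round(s['tcp_pos'],4),np.round(s['ee_rot'],4).tolist(),np.round(s['joints'],1),s['wrist_force'])
i=cams.camera_info('wrist');p,d=cams.capture('wrist');np.savez('wrist3.npz',p=p,d=d,tcp=s['tcp_pos'],rot=s['ee_rot'],**i)
cv2.imwrite('pics/w3.png',cv2.resize(p,(800,600),interpolation=cv2.INTER_CUBIC))
E
```

```text
14.9 [ 0.4993 -0.2078  0.1256] [[0.0558, -0.8534, 0.5183], [-0.9285, 0.1466, 0.3413], [-0.3672, -0.5003, -0.7841]] [-29.2  17.1 -16.8 -48.3 -47.6  57.4] [ 0.16299134  0.45505545 -2.21699377]
```

View pics/w3.png

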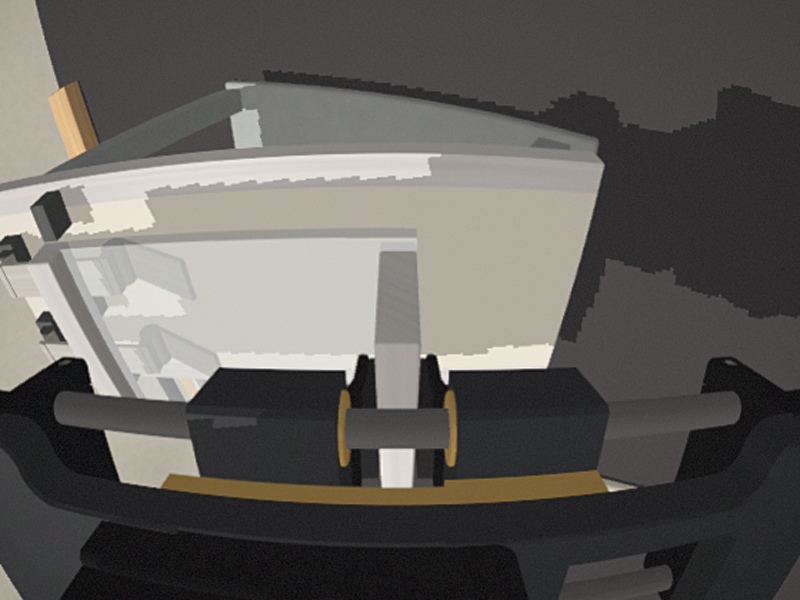

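The square 30° pose is now reached with j5 at -48. The image shows the deck foot corner at (603,163), the rail at x 377–418, and the clips ahead under the glass. I'll measure the deck and pane together from the wrist depth.

```bash
cat > cloud.py <<'E'
from wfit import *
import sys
w=np.load(sys.argv[1]);d=w['d'];T,R=w['tcp'],w['rot']
v,u=np.mgrid[:420,:560];dx,dy=u-w['mtx'][0,2],v-w['mtx'][1,2];r=np.hypot(dx,dy)+1e-9;th=r/w['mtx'][0,0]
ray=np.dstack([np.sin(th)*dx/r,np.sin(th)*dy/r,np.cos(th)]);X=(ray/ray[...,2:]*d[...,None]-w['t'])@w['R']
yaw=np.radians(-9.73);A=rz(yaw)@RY;org=np.array([.6585,-.2375,.158])
Y=(X-org)@A*1000
ok=(d>0)&(th<1.2)
reg=np.zeros_like(ok);reg[140:235,312:385]=1
m=ok&reg.astype(bool)&(abs(Y[...,2])<12)
q=Y[m];c=np.linalg.lstsq(np.c_[q[:,:2],np.ones(len(q))],q[:,2],rcond=None)[0];print('plane: dz/dx,dz/dy deg',np.degrees(c[:2]).round(2),'z at(-200,0)',(c@[-200,0,1]).round(1),len(q),(q[:,2]-np.c_[q[:,:2],np.ones(len(q))]@c).std().round(2))
on=ok&(abs(Y[...,2]-(Y[...,:2]@c[:2]+c[2]))<4)
e=[]
for x in range(-230,20,20):
    k=on&(abs(Y[...,0]-x)<4)&(Y[...,1]<-40)&(Y[...,1]>-80)
    if k.sum()>5:e.append((x,np.sort(Y[k][:,1])[:3].mean().round(1)))
print('y edge',[(a,float(b)) for a,b in e])
f=[]
for y in range(-60,60,10):
    k=on&(abs(Y[...,1]-y)<4)&(Y[...,0]<-200)&(Y[...,0]>-260)
    if k.sum()>5:f.append((y,float(np.sort(Y[k][:,0])[:3].mean().round(1))))
print('foot',f)
# pane: tool frame -> pane-like axes at TCP
Rp=np.c_[-R[:,1],-A[:,1]*-1,A[:,2]]
Z=(X-T)@A*1000
k=ok&(Z[...,0]>-10)&(Z[...,0]<10)&(Z[...,2]>25)&(Z[...,2]<40)&(Z[...,1]<-15)&(Z[...,1]>-70)
q=Z[k]
if len(q):print('rail top z',np.median(q[:,2]).round(1),'x range',np.percentile(q[:,0],[2,98]).round(1),'ymin',np.sort(q[:,1])[:5].round(1))
for lo,hi in((5,40),(40,80),(80,120)):
  k=ok&(Z[...,0]>lo)&(Z[...,0]<hi)&(Z[...,2]>-25)&(Z[...,2]<0)&(Z[...,1]<-20)&(Z[...,1]>-70);q=Z[k]
  if len(q):print('glass',lo,hi,len(q),'z',np.median(q[:,2]).round(1),'ymin',np.sort(q[:,1])[:5].round(1))
k=ok&(Z[...,0]>125)&(Z[...,0]<150)&(Z[...,2]>-8)&(Z[...,2]<8)&(Z[...,1]<-10)&(Z[...,1]>-70);q=Z[k]
if len(q):print('bar',len(q),'z',np.median(q[:,2]).round(1),'x',np.percentile(q[:,0],[2,98]).round(1),'ymin',np.sort(q[:,1])[:5].round(1))
print('TCP in deck',((T-org)@A*1000).round(1),'axis y',(A.T@R[:,1]).round(4))
E
python3 cloud.py wrist3.npz
```

```text
plane: dz/dx,dz/dy deg [-0.05 -0.14] z at(-200,0) 1.1 6904 0.55
y edge [(-230, -67.3), (-210, -67.3), (-190, -67.5), (-170, -67.3), (-150, -67.2), (-130, -67.5), (-110, -67.6), (-90, -67.6), (-70, -67.6), (-50, -67.7), (-30, -67.6), (-10, -68.0), (10, -67.6)]
foot [(-60, -239.5), (-50, -239.2), (-40, -239.3), (-30, -239.4), (-20, -239.3), (-10, -239.0), (0, -239.3), (10, -239.3), (20, -238.8), (30, -238.8), (40, -239.2), (50, -239.1)]
rail top z 31.4 x range [-7.7  7.5] ymin [-54.1 -54.  -53.8 -53.7 -53.7]
glass 5 40 4543 z -10.5 ymin [-58.6 -58.6 -58.6 -58.5 -58.5]
glass 40 80 4712 z -10.6 ymin [-58.9 -58.7 -58.6 -58.6 -58.6]
glass 80 120 3569 z -10.7 ymin [-59.  -58.9 -58.8 -58.7 -58.6]
bar 1606 z -2.1 x [129.6 143.4] ymin [-58.8 -58.8 -58.6 -58.6 -58.5]
TCP in deck [-156.4    2.4   52.8] axis y [-1.e+00  2.e-04 -3.e-04]
```

>>> play_rows:
  commands: "-0.266 0.07 -0.158 0 0 0;-0.266 0.07 -0.158 0 0 0;-0.266 0.07 -0.158 0 0 0;-0.266 0.07 -0.158 0 0 0;-0.266 0.07 -0.158 0 0 0;-0.266 0.07 -0.158 0 0 0;-0.266 0.07 -0.158 0 0 0;-0.266 0.07 -0.158 0 0 0;0 0 0 0 0 0;0 0 0 0 0 0"

```text
time_s: 15.95
tcp_pos: [0.4358, -0.192, 0.0877]
ee_rot: [[0.055, -0.853, 0.519], [-0.929, 0.147, 0.34], [-0.366, -0.501, -0.784]]
wrist_force: [0.4, 0.0, -2.6]
gripper_width: 0.134
gripper_force: 30.0
```

```bash
cat > st.py <<'E'
from station import r
import numpy as np
from fit import rz,RY
s=r.sense();A=rz(np.radians(-9.85))@RY;org=np.array([.6590,-.2378,.159]) 
T=np.array(s['tcp_pos']);R=np.array(s['ee_rot'])
print(s['time_s'],'TCP deck',((T-org)@A*1000).round(1),'front x',(((T-org)@A*1000)[0]+144).round(1),'ydir',(A.T@R[:,1]).round(4),'F deck',(A.T@np.array(s['wrist_force'])).round(1),'M',(A.T@np.array(s['moment'])).round(2),np.round(s['joints'],1))
print('deck axes',A.T.round(4).tolist())
E
python3 st.py
```

```text
15.95 TCP deck [-232.8    7.    52.1] front x -88.8 ydir [-1.     -0.0013 -0.0011] F deck [-0.9  0.1 -2.4] M [-1.02  1.44  0.58] [-33.3  16.5 -24.7 -53.1 -45.3  68. ]
deck axes [[0.8533, -0.1482, 0.5], [0.1711, 0.9853, 0.0], [-0.4926, 0.0855, 0.866]]
```

>>> play_rows:
  commands: "0.094 -0.009 -0.163 0 0 0;0.094 -0.009 -0.163 0 0 0;0.094 -0.009 -0.163 0 0 0;0.094 -0.009 -0.163 0 0 0;0.094 -0.009 -0.163 0 0 0;0.08 -0.008 -0.14 0 0 0;0 0 0 0 0 0;0 0 0 0 0 0"

```text
time_s: 16.75
tcp_pos: [0.4522, -0.1932, 0.0589]
ee_rot: [[0.056, -0.853, 0.518], [-0.929, 0.146, 0.341], [-0.367, -0.501, -0.784]]
wrist_force: [-0.4, 0.6, -2.9]
gripper_width: 0.135
gripper_force: 30.0
```

```bash
python3 st.py
```

```text
16.75 TCP deck [-233.1    8.5   19. ] front x -89.1 ydir [-1.0e+00 -1.7e-03 -6.0e-04] F deck [-1.9  0.5 -2.3] M [-0.99  1.48  0.58] [-33.   20.7 -23.7 -55.9 -43.4  71.6]
deck axes [[0.8533, -0.1482, 0.5], [0.1711, 0.9853, 0.0], [-0.4926, 0.0855, 0.866]]
```

>>> play_rows:
  commands: "0.033 -0.006 -0.058 0 0 0;0 0 0 0 0 0;0 0 0 0 0 0"

```text
time_s: 17.05
tcp_pos: [0.4533, -0.1935, 0.0575]
ee_rot: [[0.056, -0.853, 0.519], [-0.929, 0.146, 0.34], [-0.366, -0.501, -0.784]]
wrist_force: [0.0, -0.2, -2.8]
gripper_width: 0.136
gripper_force: 30.0
```

>>> play_rows:
  commands: "0.016 -0.003 -0.029 0 0 0;0 0 0 0 0 0;0 0 0 0 0 0"

```text
time_s: 17.35
tcp_pos: [0.4535, -0.1935, 0.0571]
ee_rot: [[0.057, -0.853, 0.519], [-0.929, 0.146, 0.341], [-0.367, -0.501, -0.784]]
wrist_force: [-4.1, 0.2, 4.9]
gripper_width: 0.136
gripper_force: 30.0
```

```bash
python3 st.py
```

```text
17.35 TCP deck [-232.8    8.5   16.8] front x -88.8 ydir [-1.     -0.0022 -0.0016] F deck [-1.1 -0.5  6.3] M [-0.23  1.36  0.57] [-33.1  21.  -23.6 -56.1 -43.3  71.9]
deck axes [[0.8533, -0.1482, 0.5], [0.1711, 0.9853, 0.0], [-0.4926, 0.0855, 0.866]]
```

>>> play_rows:
  commands: "0.11 -0.019 0.076 0 0 0;0.114 -0.02 0.067 0 0 0;0.114 -0.02 0.067 0 0 0;0.114 -0.02 0.067 0 0 0;0.114 -0.02 0.067 0 0 0;0.114 -0.02 0.067 0 0 0;0.114 -0.02 0.067 0 0 0;0.114 -0.02 0.067 0 0 0;0 0 0 0 0 0"

```text
time_s: 18.25
tcp_pos: [0.4799, -0.1972, 0.0725]
ee_rot: [[0.057, -0.854, 0.517], [-0.928, 0.146, 0.343], [-0.368, -0.499, -0.784]]
wrist_force: [-5.4, 1.0, 2.1]
gripper_width: 0.137
gripper_force: 30.0
```

```bash
python3 st.py
```

```text
18.25 TCP deck [-202.1    9.4   16.8] front x -58.1 ydir [-1.     -0.0024  0.0012] F deck [-3.7  0.1  4.6] M [-0.29  1.76  0.84] [-30.9  20.8 -20.7 -53.7 -43.9  66.7]
deck axes [[0.8533, -0.1482, 0.5], [0.1711, 0.9853, 0.0], [-0.4926, 0.0855, 0.866]]
```

>>> play_rows:
  commands: "0.084 -0.021 0.05 0 0 0;0.084 -0.021 0.05 0 0 0;0.084 -0.021 0.05 0 0 0;0.084 -0.021 0.05 0 0 0;0.084 -0.021 0.05 0 0 0;0.085 -0.015 0.05 0 0 0;0.085 -0.015 0.05 0 0 0;0.085 -0.015 0.05 0 0 0;0 0 0 0 0 0"

```text
time_s: 19.15
tcp_pos: [0.4968, -0.2, 0.0824]
ee_rot: [[0.056, -0.858, 0.511], [-0.927, 0.146, 0.347], [-0.372, -0.493, -0.786]]
wrist_force: [-11.1, 2.2, -0.0]
gripper_width: 0.139
gripper_force: 30.1
```

```bash
python3 st.py
```

```text
19.15 TCP deck [-182.3    9.4   16.8] front x -38.3 ydir [-1.     -0.003   0.0079] F deck [-9.8  0.3  5.6] M [-0.3   3.07  1.58] [-29.6  20.9 -18.6 -51.9 -44.7  63.1]
deck axes [[0.8533, -0.1482, 0.5], [0.1711, 0.9853, 0.0], [-0.4926, 0.0855, 0.866]]
```

>>> play_rows:
  commands: "0.084 -0.021 0.05 0 0 0;0.084 -0.021 0.05 0 0 0;0.084 -0.021 0.05 0 0 0;0.084 -0.021 0.05 0 0 0;0.084 -0.021 0.05 0 0 0;0.084 -0.021 0.05 0 0 0;0 0 0 0 0 0;0 0 0 0 0 0"

```text
time_s: 19.95
tcp_pos: [0.5124, -0.2038, 0.0916]
ee_rot: [[0.057, -0.857, 0.512], [-0.927, 0.146, 0.347], [-0.372, -0.494, -0.786]]
wrist_force: [-9.0, 2.6, -0.5]
gripper_width: 0.136
gripper_force: 30.1
```

```bash
python3 st.py; python3 - <<'E'
from station import r,cams
import cv2,numpy as np
s=r.sense();i=cams.camera_info('wrist');p,d=cams.capture('wrist');np.savez('wrist4.npz',p=p,d=d,tcp=s['tcp_pos'],rot=s['ee_rot'],**i)
E
python3 cloud.py wrist4.npz
```

```text
19.95 TCP deck [-163.8    8.4   16.8] front x -19.8 ydir [-1.     -0.0032  0.007 ] F deck [-8.3  1.   4.2] M [-0.05  2.92  1.5 ] [-28.7  21.  -16.7 -50.7 -45.3  60.6]
deck axes [[0.8533, -0.1482, 0.5], [0.1711, 0.9853, 0.0], [-0.4926, 0.0855, 0.866]]
plane: dz/dx,dz/dy deg [-0.05 -0.16] z at(-200,0) 1.0 6906 0.52
y edge [(-230, -67.4), (-210, -67.4), (-190, -67.4), (-170, -67.4), (-150, -67.6), (-130, -67.6), (-110, -67.7), (-90, -67.7), (-70, -67.5), (-50, -67.7), (-30, -67.7), (-10, -67.6)]
foot [(-60, -239.8), (-50, -239.3), (-40, -239.5), (-30, -239.5), (-20, -239.4), (-10, -239.3), (0, -239.6), (10, -239.1), (20, -239.0)]
rail top z 31.4 x range [-7.9  7.7] ymin [-54.  -54.  -53.8 -53.8 -53.8]
glass 5 40 6299 z -10.7 ymin [-70. -70. -70. -70. -70.]
glass 40 80 6424 z -10.6 ymin [-70. -70. -70. -70. -70.]
glass 80 120 4865 z -10.6 ymin [-70.  -70.  -70.  -70.  -69.9]
bar 1199 z -1.4 x [127.3 143.2] ymin [-58.1 -57.9 -57.9 -57.9 -57.9]
TCP in deck [-162.8    8.5   17.4] axis y [-1.     -0.0014  0.007 ]
```

```bash
cat >> cloud.py <<'E'
print('--- deck-frame y of glass -y edge by x')
for x in range(-160,0,12):
  k=ok&(abs(Y[...,0]-x)<5)&(abs(Y[...,2]-7)<1.7)&(Y[...,1]>-60)&(Y[...,1]<-40)
  if k.sum()>5:print(x,int(k.sum()),np.sort(Y[k][:,1])[1:6].round(1))
k=ok&(abs(Y[...,2]-16.2)<1.5)&(Y[...,0]>-60)&(Y[...,1]>-60)&(Y[...,1]<60)
q=Y[k];print('bar top x',np.percentile(q[:,0],[1,99]).round(1))
for y in range(-45,0,9):
  z=q[abs(q[:,1]-y)<5]
  if len(z)>9:print(y,len(z),'x rear edge',np.sort(z[:,0])[1:4].round(1))
E
python3 cloud.py wrist4.npz | sed -n '/---/,$p'
```

```text
--- deck-frame y of glass -y edge by x
-160 313 [-50.2 -50.  -49.9 -49.8 -49.6]
-148 405 [-49.8 -49.8 -49.7 -49.7 -49.6]
-136 387 [-49.9 -49.9 -49.8 -49.8 -49.8]
-124 369 [-49.8 -49.7 -49.6 -49.5 -49.5]
-112 352 [-49.7 -49.7 -49.6 -49.5 -49.5]
-100 330 [-49.5 -49.5 -49.4 -49.4 -49.4]
-88 295 [-49.6 -49.3 -49.3 -49.3 -49.3]
-76 277 [-49.5 -49.5 -49.4 -49.4 -49.3]
-64 250 [-49.5 -49.4 -49.3 -49.2 -49.2]
-52 213 [-49.4 -49.4 -49.2 -49.2 -49.2]
-40 200 [-49.4 -49.4 -49.2 -49.1 -49. ]
-28 74 [-49.3 -49.3 -49.1 -49.1 -49.1]
-16 7 [-48.8 -48.7 -48.6 -48.6 -48.5]
-4 46 [-57.2 -55.8 -55.5 -55.4 -54.3]
bar top x [-33.   43.6]
-45 242 x rear edge [-32.8 -32.7 -32.7]
-36 150 x rear edge [-33.  -32.7 -32.6]
-9 56 x rear edge [-28.9 -28.8 -28.7]
```

>>> play_rows:
  commands: "0.084 -0.02 0.05 0.012 -0.002 -0.021;0.084 -0.02 0.05 0.012 -0.002 -0.021;0.084 -0.02 0.05 0 0 0;0.084 -0.02 0.05 0 0 0;0.085 -0.015 0.05 0 0 0;0.085 -0.015 0.05 0 0 0;0 0 0 0 0 0;0 0 0 0 0 0"

```text
time_s: 20.8
tcp_pos: [0.5283, -0.2077, 0.1011]
ee_rot: [[0.051, -0.855, 0.516], [-0.926, 0.153, 0.345], [-0.374, -0.495, -0.784]]
wrist_force: [-8.6, 2.0, -0.2]
gripper_width: 0.131
gripper_force: 30.0
```

```bash
python3 st.py; python3 - <<'E'
from station import r,cams
import cv2,numpy as np
s=r.sense();i=cams.camera_info('wrist');p,d=cams.capture('wrist');np.savez('wrist5.npz',p=p,d=d,tcp=s['tcp_pos'],rot=s['ee_rot'],**i)
E
python3 cloud.py wrist5.npz| sed -n '/---/,$p'
```

```text
20.8 TCP deck [-145.     7.3   16.8] front x -1.0 ydir [-1.      0.0043  0.0056] F deck [-7.7  0.5  4.2] M [-0.16  2.62  1.33] [-28.   21.1 -14.7 -49.7 -45.8  58. ]
deck axes [[0.8533, -0.1482, 0.5], [0.1711, 0.9853, 0.0], [-0.4926, 0.0855, 0.866]]
--- deck-frame y of glass -y edge by x
-148 202 [-50.8 -50.7 -50.6 -50.6 -50.6]
-136 391 [-50.7 -50.7 -50.7 -50.7 -50.7]
-124 449 [-51.  -50.9 -50.9 -50.9 -50.9]
-112 415 [-51.1 -50.9 -50.9 -50.9 -50.9]
-100 411 [-51.4 -51.1 -51.1 -51.  -51. ]
-88 388 [-51.4 -51.2 -51.1 -51.1 -51. ]
-76 353 [-51.5 -51.2 -51.2 -51.1 -51.1]
-64 341 [-51.4 -51.3 -51.3 -51.2 -51.1]
-52 297 [-51.3 -51.3 -51.3 -51.2 -51.2]
-40 276 [-51.5 -51.4 -51.4 -51.4 -51.2]
-28 255 [-51.4 -51.3 -51.2 -51.2 -51.2]
-16 209 [-51.6 -51.6 -51.5 -51.4 -51.3]
-4 67 [-59.9 -59.1 -59.  -58.2 -57.9]
bar top x [-47.3  40.7]
-45 366 x rear edge [-14.9 -14.9 -14.8]
-36 413 x rear edge [-50.2 -49.8 -49.2]
-27 182 x rear edge [-46.6 -46.4 -46.4]
-18 89 x rear edge [-46.  -46.  -45.6]
-9 132 x rear edge [-14.2 -13.9 -13.9]
```

>>> play_rows:
  commands: "0.06 0.005 0.033 -0.01 0.002 0.017;0.057 -0.01 0.033 0 0 0;0.057 -0.01 0.033 0 0 0;0 0 0 0 0 0;0 0 0 0 0 0"

```text
time_s: 21.35
tcp_pos: [0.5285, -0.2076, 0.1011]
ee_rot: [[0.051, -0.861, 0.507], [-0.925, 0.15, 0.348], [-0.376, -0.487, -0.789]]
wrist_force: [-20.3, -0.8, -1.6]
gripper_width: 0.135
gripper_force: 30.1
```

```bash
python3 st.py; python3 - <<'E'
from station import r,cams
import cv2,numpy as np
s=r.sense();i=cams.camera_info('wrist');p,d=cams.capture('wrist');np.savez('wrist6.npz',p=p,d=d,tcp=s['tcp_pos'],rot=s['ee_rot'],**i)
cv2.imwrite('pics/w6.png',cv2.resize(p[80:320,0:320],(800,600),interpolation=cv2.INTER_CUBIC))
E
python3 cloud.py wrist6.npz| sed -n '/---/,$p'
```

```text
21.35 TCP deck [-144.8    7.5   16.8] front x -0.8 ydir [-9.999e-01  3.000e-04  1.510e-02] F deck [-18.   -4.3   8.5] M [-0.77  4.88  2.29] [-27.7  21.2 -14.5 -49.  -46.1  57.2]
deck axes [[0.8533, -0.1482, 0.5], [0.1711, 0.9853, 0.0], [-0.4926, 0.0855, 0.866]]
--- deck-frame y of glass -y edge by x
-148 188 [-50.6 -50.5 -50.5 -50.4 -50.4]
-136 401 [-50.9 -50.9 -50.7 -50.7 -50.7]
-124 443 [-50.9 -50.9 -50.8 -50.8 -50.8]
-112 432 [-51.1 -51.  -51.  -51.  -51. ]
-100 411 [-51.1 -51.  -51.  -51.  -50.9]
-88 399 [-51.2 -51.1 -51.1 -51.  -50.9]
-76 354 [-51.2 -51.2 -51.  -51.  -50.9]
-64 341 [-51.2 -51.2 -51.2 -51.2 -51.1]
-52 314 [-51.4 -51.4 -51.3 -51.3 -51.3]
-40 285 [-51.4 -51.4 -51.4 -51.3 -51.3]
-28 257 [-51.3 -51.3 -51.3 -51.2 -51.1]
-16 213 [-51.5 -51.4 -51.3 -51.3 -51.3]
-4 75 [-59.3 -58.9 -58.8 -58.6 -58.4]
bar top x [-46.8  34.9]
-45 368 x rear edge [-14.6 -14.4 -14.2]
-36 420 x rear edge [-51.6 -50.1 -49.5]
-27 177 x rear edge [-46.3 -46.2 -46.2]
-18 94 x rear edge [-46.3 -46.1 -45.8]
-9 129 x rear edge [-14.  -13.6 -13.5]
```

View pics/w6.png

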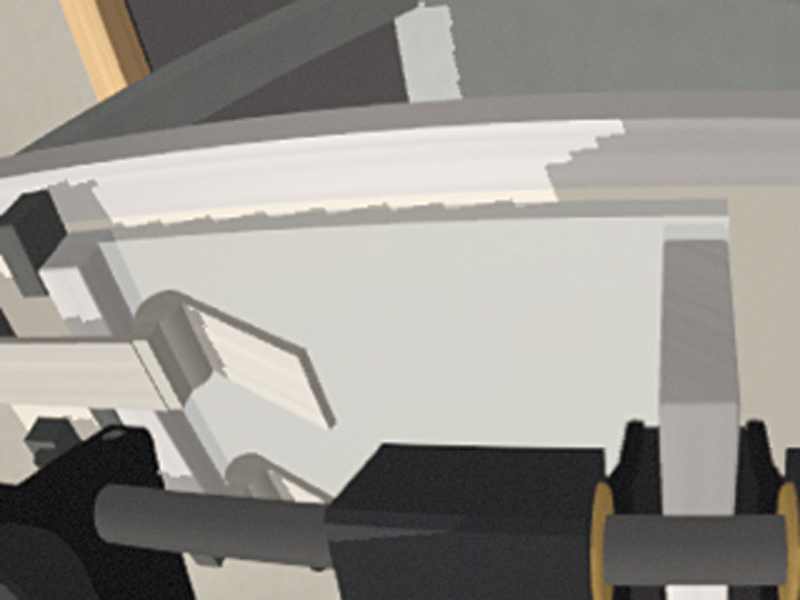

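The sample is against the stops (the push force rose with no further motion), and the picture shows the clip noses down on the glass behind the low bar, near (190,350) and (265,475). I'll relax the push, then release and retreat along the tool axis.

>>> play_rows:
  commands: "-0.057 0.01 -0.033 0 0 0;-0.057 0.01 -0.033 0 0 0;0 0 0 0 0 0;0 0 0 0 0 0"

```text
time_s: 21.8
tcp_pos: [0.5285, -0.2076, 0.1011]
ee_rot: [[0.052, -0.857, 0.512], [-0.926, 0.15, 0.346], [-0.373, -0.493, -0.786]]
wrist_force: [-12.4, 0.5, -0.0]
gripper_width: 0.136
gripper_force: 30.0
```

>>> play_rows:
  commands: "0 0 0 0 0 0;0 0 0 0 0 0;0 0 0 0 0 0;0 0 0 0 0 0;0 0 0 0 0 0;0 0 0 0 0 0"
  grip: 40

```text
time_s: 22.4
tcp_pos: [0.5338, -0.2098, 0.1041]
ee_rot: [[0.053, -0.852, 0.521], [-0.928, 0.151, 0.34], [-0.368, -0.501, -0.783]]
wrist_force: [0.4, 0.3, 0.8]
gripper_width: 0.449
gripper_force: 0.0
```

>>> play_rows:
  commands: "-0.05 -0.034 0.079 0 0 0;-0.15 -0.103 0.236 0 0 0;-0.25 -0.172 0.394 0 0 0;-0.3 -0.206 0.47 0 0 0;-0.3 -0.206 0.47 0 0 0;-0.3 -0.206 0.47 0 0 0;-0.3 -0.206 0.47 0 0 0;-0.2 -0.1 0.4 0 0 0;-0.1 -0.1 0.4 0 0 0;0 0 0 0 0 0;0 0 0 0 0 0;0 0 0 0 0 0"

```text
time_s: 23.6
tcp_pos: [0.4747, -0.2492, 0.2047]
ee_rot: [[0.052, -0.853, 0.519], [-0.928, 0.151, 0.341], [-0.37, -0.5, -0.783]]
wrist_force: [0.5, -0.4, -0.2]
gripper_width: 0.461
gripper_force: 0.0
```

```bash
python3 - <<'E'
from station import r,cams
import cv2,numpy as np
s=r.sense();i=cams.camera_info('wrist');p,d=cams.capture('wrist');np.savez('wrist7.npz',p=p,d=d,tcp=s['tcp_pos'],rot=s['ee_rot'],**i)
q,_=cams.capture('side');print(s['time_s'],s['joints'])
a=cv2.resize(p,(533,400));b=cv2.resize(q[185:335,230:400],(453,400),interpolation=cv2.INTER_CUBIC)
c=np.hstack([a,b]);cv2.imwrite('pics/w7.png',cv2.resize(c,(800,int(400*800/986))))
E
python3 cloud.py wrist7.npz
```

```text
23.6 [-33.93332431  11.90166832 -11.76358759 -42.69737856 -57.68836116
  51.60474924]
plane: dz/dx,dz/dy deg [-0.07 -0.15] z at(-200,0) 1.1 6826 0.6
y edge [(-230, -67.3), (-210, -67.2), (-190, -67.3), (-170, -67.2), (-150, -67.5), (-130, -67.5), (-110, -67.7), (-90, -67.4), (-70, -67.4), (-50, -67.6), (-30, -68.0), (-10, -67.5), (10, -67.8)]
foot [(-60, -239.5), (-50, -239.2), (-40, -239.2), (-30, -239.2), (-20, -239.0), (-10, -239.2), (0, -238.7), (10, -239.6), (20, -238.8), (30, -238.7), (40, -238.6), (50, -239.3)]
TCP in deck [-131.8  -42.6  130. ] axis y [-1.0e+00  4.7e-03  5.0e-04]
--- deck-frame y of glass -y edge by x
-148 55 [-50.5 -50.4 -50.4 -50.3 -50.2]
-136 120 [-50.7 -50.6 -50.4 -50.4 -50.2]
-124 137 [-50.6 -50.5 -50.4 -50.4 -50.4]
-112 136 [-50.7 -50.6 -50.6 -50.6 -50.6]
-100 140 [-50.8 -50.7 -50.6 -50.6 -50.6]
-88 144 [-51.  -51.  -50.9 -50.9 -50.9]
-76 137 [-51.1 -50.8 -50.6 -50.5 -50.4]
-64 137 [-51.1 -51.1 -51.1 -51.  -50.9]
-52 131 [-51.4 -51.3 -51.1 -50.9 -50.9]
-40 127 [-51.5 -51.4 -51.3 -51.2 -51. ]
-28 124 [-51.2 -51.2 -51.1 -51.1 -51. ]
-16 99 [-51.3 -51.1 -51.  -51.  -50.9]
-4 30 [-59.  -58.  -57.4 -56.1 -55. ]
bar top x [-46.9  47. ]
-45 188 x rear edge [-13.6 -13.5 -13.5]
-36 229 x rear edge [-50.5 -49.  -48.8]
-27 88 x rear edge [-46.5 -46.  -45.8]
-18 58 x rear edge [-46.7 -46.3 -45.9]
-9 129 x rear edge [-13.2 -13.1 -12.7]
```

View pics/w7.png

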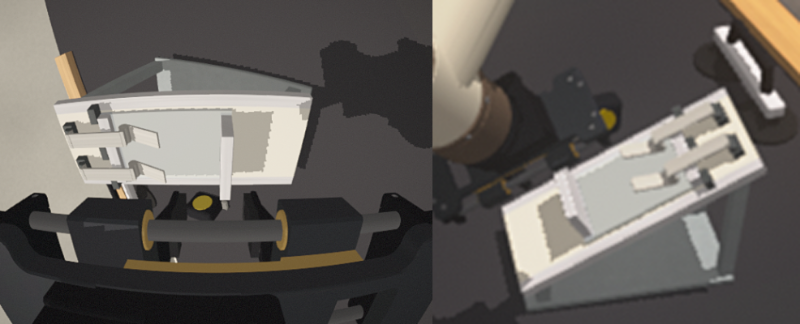

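The view shows the sample home: low bar at the stops, both clips down on the glass, and within about 0.5 mm of centre. The gripper is clear.

```bash
python3 -c "
from station import r
print(r.finish_job())"
```

```text
the job is handed in; nothing more can be done
None
```

The sample is home against the end stops with both clips snapped down behind the low bar, about 0.5 mm and 0.2° off the deck's centre line; the gripper let go and is clear, and I handed the job in at about 24 s.

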